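Eject a used pipette tip into the waste cup

TASK

The pipette clamped in the bench stand still carries a used tip. Push the waste tray fully home so that its cup is under the tip, then press the red plunger button gently, past its soft first stop to the firm second stop, so that the tip drops into the cup, and let the button spring back up. Do not force anything, do not touch the tip, and leave the bottle, the beaker and the tip box where they stand.

Things in the scene. Friction and masses are not known exactly. Their poses are not given: they have to be found in the camera images.
- stand: Heavy fixed bench stand with an upright white pipette. Origin on the bench, under the pipette's vertical axis; x points the way the tray is pushed home (away from the robot), y left, z up. Grey foot plate 280 x 150 x 8 mm, from x = -160 to +120 mm. Steel column, 16 mm thick, 278 mm high, at x = +85 mm. Delicate: more than 24 N on any part of it, tray and button included, damages it.
- clamp (a point): Centre of the dark clamp ring (48 mm diameter, 225 to 245 mm above the bench) around the pipette; a dark arm joins it to the column. The pipette's white barrel is 40 mm in diameter.
- barrel_top (a point): Centre of the barrel's top face, 282 mm above the bench. A steel rod 11 mm thick rises from it and carries the red plunger button, a disc 26 mm across, 10 mm thick, pressed straight down. The button's top face at rest is 34 to 58 mm above this point, depending on the volume setting; this is not measured: feel for it.
- collet (a point): Centre of the two orange jaws (146 to 150 mm high) under a white block, on which the tip hangs. Button: yields softly for 14 mm (1.5 to 4 N) to its first stop, stays until about 6 N, then yields 5 mm more (6 to 11 N) to the firm second stop. The jaws open with these 5 mm; the tip falls after about 3.5 mm of them (9 to 10 N). Let go, the button springs up.
- tray (a joint): How far the blue waste tray has been pushed in along the stand's x axis, in m: 0 pulled right out, 0.08 home against its sprung rubber buffer (yields from 4 N on, 1.5 N per mm, and springs back), with the cup under the tip. It slides with about 2 N of friction and stays where it is left.
- handle (a point): Middle of the top edge of the black upright push plate at the tray's robot-side end, 60 mm above the bench. The plate is 8 mm thick along the stand's x, 40 mm wide along y and 45 mm tall; it stands 105 mm on the robot's side (-x of the stand) of the cup's axis and moves with the tray.
- cup (a point): Centre of the inner floor of the clear waste cup fixed on the tray, 19 mm above the bench; inside radius 21 mm at the floor to 24 mm at the rim, 3 mm wall, rim 79 mm above the bench.
- tip: The used yellow pipette tip, 10 to 17 g, 70 mm long, upright: a slim cone (4 mm diameter at the lower end, 8 mm at 55 mm) that widens at the top to a hub of 20 mm diameter (61 to 70 mm). Origin at the centre of its lower end, at the start 94 mm above the bench; z along it, up.
- tip_mid (a point): Point on the axis of the yellow tip, half way along it (35 mm from its lower end); at the start 129 mm above the bench.
- reagent_bottle: Bystander: amber bottle with blue cap, 60 mm diameter, 130 mm tall, origin at the centre of its underside.
- beaker: Bystander: glass beaker, 68 mm diameter, 85 mm tall, origin at the centre of its underside.
- tip_box: Bystander: blue box of yellow pipette tips, 85 x 110 mm, 59 mm tall, origin at the centre of its underside.

How it is judged:
On the way, in this order (a step that is already met when the one before it is completed fails the run):
1. the tray is home (within 4 mm) with the tip still hanging (value of joint tray above 0.076 m and height (world z) of tip_mid above 0.115 m), for 0.2 s.
2. the tip has dropped into the cup (horizontal distance between tip_mid and cup below 0.022 m and height (world z) of tip_mid below 0.075 m), for 0.2 s.
At the end, for the whole second after the job is handed in: The waste tray is home (within 4 mm of its stop), the yellow tip rests in the waste cup (its middle within 22 mm of the cup's axis and lower than 75 mm above the bench), and the button has been let go (all of step 2 and value of joint tray above 0.076 m and linear speed of tip below 0.05 m/s); the robot touches nothing.
It fails at once if the stand, its tray or its button is pushed with more than 24 N (contact force between stand and the fingers above 24 N or contact force between stand and the arm above 24 N).
It fails at once if the robot touches the tip (contact force between tip and the fingers above 0.2 N or contact force between tip and the arm above 0.2 N).
It fails at once if the bottle, the beaker or the tip box is moved by more than 20 mm (distance of any of reagent_bottle, beaker, tip_box from where it was at the start of the episode above 0.02 m).
It also fails if it takes over 51 s, if anything falls off the work surface, if the arm or the gripper's body presses on something with over 40 N, if the wrist force passes 120 N, or if a joint passes its speed limit or range.

ROBOT

A 6-joint arm with a two-finger parallel gripper is mounted at the origin on the work surface. World frame = base frame: x ahead of the robot, y to its left, z up, the work surface at z = 0. Lengths are in m, angles in rad, forces in N, time in s.
With the tool pointing down it reaches from about 0.35 to 0.775 m from the base axis. Payload 7.3 kg.
Tool frame: the origin (TCP) lies at the centre of the arm's flange, where the gripper is bolted on; the fingertips stand 178 mm ahead of it and the grasp point (between the pads) lies 159 mm ahead of it; z points along the fingers, y is the line along which they close (so a half turn about z gives the same grasp; the last joint's range is limited). The gripper opens to 92 mm and grips with 3 to 60 N. Pads are 19 mm wide; open, the fingers measure 130 mm over their backs; the gripper's body (75 mm by 190 mm) begins 47 mm behind the grasp point.
Start: joints at [1.186, 0.342, 1.524, -0, 1.275, -0.146], TCP at [0.124, 0.51, 0.405] pointing down, gripper open.
Joint ranges: [-2.53, 2.53], [-0.77, 2.02], [0.04, 2.7], [-1, 4.14], [0.28, 2.66], [-3.11, 3.11]. Speed limits (rad/s): [2.57, 2.57, 3.14, 3.14, 3.14, 3.14].

INTERFACE

Orientations are given as [roll, pitch, yaw] about the fixed x, y, z axes, in that order (R = Rz(yaw) Ry(pitch) Rx(roll)).
In Python, from cell import telemetry, vision, ticket gives the robot as it stands.
- The arm moves only by the shell command python3 -m crank 'ROWS' [FORCE]. ROWS is JSON, a list of rows, each a list of 5 numbers: the gripper command: -1 is shut, 1 is fully open, values between are in proportion, then the shift along the tool's x, y, z in mm, then the turn about the tool's z in rad. In form: [[fingers, dx, dy, dz, roll], ...]. A call has 1 to 12 rows; each row is the pose to reach, as a shift and turn from the pose commanded when the call began, along the tool's axes at that moment; what a row does not reach only later rows make up. A row lasts 1/12 s, in which the tool goes at most 41.7 mm and 7.16 degrees, less where a joint would pass 70% of its speed; a pose out of reach is approached as far as the arm can. A call with a gripper value outside its range is refused whole. The fingers move at their own pace and stop on an object; FORCE is the grip in N (left out, the last holds). Time passes only in rows, so rows that repeat a pose let the fingers close. It gives the time, the measured TCP pose, the force, the opening and the grip force at its end, in the units of the state.
- telemetry.observe(): the state, without advancing time (a new reading comes with each control period).
- vision.read_camera(name): name is "scene" or "top"; returns (picture, depth): 400x640x3 uint8, red, green, blue; 400x640 float32, m along the optical axis (not along the pixel's ray), 0 where there is no reading.
- vision.get_calibration(name): a dict with "camera_matrix" (3x3 intrinsics, pixels), "rvec" (rotation vector, rad) and "tvec" (3), from world to camera coordinates, as OpenCV has them. Camera axes: x right, y down, z forward; pixel columns grow to the right and rows downward; lengths in m; the calibration is good to about 2 mm. A picture is of the moment at which its call begins. get_calibration takes no time and is no camera call.
- ticket.hand_in(): hands the job in; it is judged then, once.
The state is a dict: "time": time; "qpos": joint angles; "qvel": joint speeds; "joint_efforts": joint torques, N m; "tool_pos": TCP position; "tool_rot": TCP orientation; "contact_force": force on the tool from outside, world axes, zero at the start; "torque": the same for the moment, N m; "opening": finger opening in m; "grip_force": force on a finger pad.
Only numpy, scipy, OpenCV 4.12 (cv2) and the standard library are available. Lean on these libraries where they do the work, as an engineer would, in place of code of your own. Each camera call takes 0.05 s, during which the arm holds its last target. There are 200 camera calls.

## Working session

There is one attempt and no reset: what is moved stays moved. The work goes in short steps, Python scripts to look and compute and a shell command to move; the robot and the scene stay as the last step left them, time stands still between calls to the robot, and variables do not carry over. Pictures are saved under pics/ and viewed, at most 10 in all, crops included, and the job is handed in when it is done.

```bash
mkdir -p pics; cat > h.py <<'E'
import numpy as np, cv2
from cell import telemetry, vision
def cam(n):
    c=vision.get_calibration(n); return np.array(c["camera_matrix"],float),cv2.Rodrigues(np.array(c["rvec"],float))[0],np.array(c["tvec"],float).ravel()
def pts(n,d):
    K,R,t=cam(n); v,u=np.mgrid[:d.shape[0],:d.shape[1]]
    p=np.stack([(u-K[0,2])/K[0,0]*d,(v-K[1,2])/K[1,1]*d,d],-1)
    return (p-t)@R
def ray(n,u,v,z):
    K,R,t=cam(n); o=-R.T@t; r=R.T@np.linalg.inv(K)@[u,v,1]; return o+r*(z-o[2])/r[2]
E
python3 - <<'E'
from h import *
for n in("scene","top"):
    p,d=vision.read_camera(n); cv2.imwrite(f"pics/{n}0.png",p[:,:,::-1]); np.save(f"{n}0.npy",d); np.save(f"{n}0c.npy",p)
    K,R,t=cam(n); print(n,-R.T@t,R[2],K[0,0])
s=telemetry.observe(); print(s)
E
```

```text
scene [1.10062829 0.07147464 0.65957767] [-0.70292462 -0.05921706 -0.70879497] 363.5275312712414
top [0.45817565 0.05168094 0.96679412] [ 0.20631836  0.01786479 -0.97832182] 410.0820848416882
{'time': 0.1, 'qpos': array([ 1.18602418e+00,  3.42682055e-01,  1.52491467e+00,  1.37146400e-05,
        1.27540024e+00, -1.45966455e-01]), 'qvel': array([ 0.00030883, -0.00084965, -0.00146129,  0.00029659,  0.00156625,
        0.00122368]), 'joint_efforts': array([ 6.34536918e-04, -4.32005847e+01, -2.44691688e+01,  7.18208752e-02,
        5.26966061e-02, -4.66885376e-05]), 'tool_pos': array([0.12410146, 0.51000543, 0.40410161]), 'tool_rot': array([-3.14020518e+00, -2.17231559e-04,  2.90278281e+00]), 'contact_force': array([-0.18672709,  0.26035191,  0.32871103]), 'torque': array([0.03750622, 0.05668868, 0.00385227]), 'grip_force': 0.0, 'opening': 0.09169158198910625}
```

View pics/scene0.png

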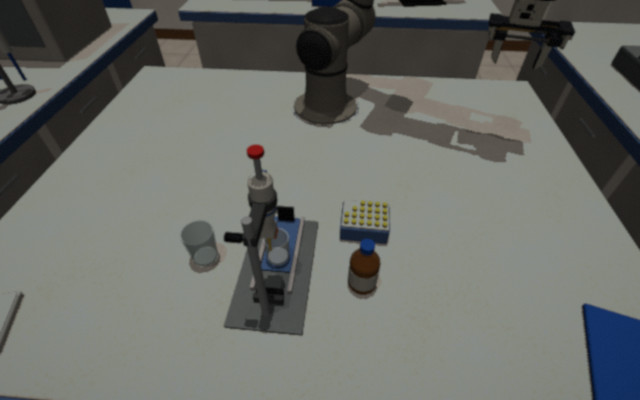

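View pics/top0.png

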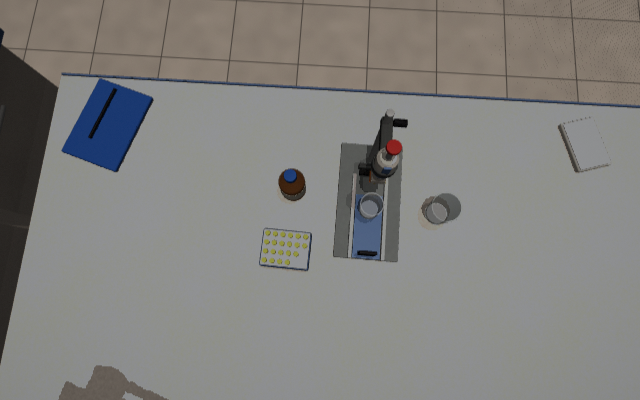

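The scene view shows the stand with the red button at (256,152), the black push plate at (286,213), the beaker at (200,240) and the bottle at (365,268). The top view shows the button at (394,148), the push plate at (367,253), the cup at (370,205) and the foot plate spanning columns 334-403 and rows 143-262.

```bash
python3 - <<'E'
from h import *
P={};H={}
for n in("scene","top"):
    c=np.load(n+"0c.npy");P[n]=pts(n,np.load(n+"0.npy"));H[n]=cv2.cvtColor(c,cv2.COLOR_RGB2HSV)
    h=H[n].astype(int); m=((h[...,0]<8)|(h[...,0]>172))&(h[...,1]>150)&(h[...,2]>90)&(P[n][...,2]>.2)
    v,u=np.nonzero(m); p=P[n][m]; print(n,"red",u.mean(),v.mean(),u.min(),u.max(),v.min(),v.max(),len(u),np.median(p,0),p[:,2].max())
    for z in(.316,.328,.340): print(z,ray(n,u.mean(),v.mean(),z-.003))
# slabs (top)
p=P["top"]; near=(abs(p[...,0]-.62)<.3)&(abs(p[...,1])<.3)
h=H["top"].astype(int); 
# plate
m=np.zeros((400,640),bool); m[138:268,325:410]=1
g=m&(h[...,2]<150)&(h[...,1]<60)&(p[...,2]<.02)&(p[...,2]>-.01)
q=np.argwhere(g)[:,::-1].astype(np.float32); r=cv2.minAreaRect(q); b=cv2.boxPoints(r); W=np.array([ray("top",*x,.008) for x in b]); print("plate",b,W,np.linalg.norm(np.diff(W,axis=0),axis=1),W.mean(0))
for n in P:
    h=H[n].astype(int);pp=P[n]
    k=(h[...,2]<50)&(pp[...,2]>.045)&(pp[...,2]<.066)&(abs(pp[...,0]-.5)<.12)&(abs(pp[...,1])<.2)
    v,u=np.nonzero(k); print(n,"handle",len(u),u.min(),u.max(),v.min(),v.max(),pp[k].mean(0),pp[k].min(0),pp[k].max(0),ray(n,u.mean(),v.mean(),.06))
    for nm,zz in(("barrel",(.276,.288)),("clamp",(.238,.25)),("all",(.27,.29))):
        k=(pp[...,2]>zz[0])&(pp[...,2]<zz[1])&(abs(pp[...,0]-.62)<.2)&(abs(pp[...,1])<.2); 
        if k.any(): print(n,nm,k.sum(),pp[k].mean(0),pp[k].min(0),pp[k].max(0))
for n,o in(("scene",(180,110,330,340)),("top",(250,110,470,280))):
    c=np.load(n+"0c.npy")[o[1]:o[3],o[0]:o[2],::-1]; cv2.imwrite(f"pics/{n}c.png",cv2.resize(c,None,fx=2.6 if n=="scene" else 3.4,fy=2.6 if n=="scene" else 3.4,interpolation=2))
E
```

```text
scene red 254.68852459016392 149.7295081967213 247 262 145 154 122 [ 0.6895278  -0.05628026  0.33747929] 0.6595776739232315
0.316 [ 0.65795251 -0.06592445  0.313     ]
0.328 [ 0.67327984 -0.06116711  0.325     ]
0.34 [ 0.68860716 -0.05640976  0.337     ]
top red 393.812865497076 146.46783625730995 387 401 140 153 171 [ 0.68501696 -0.05736807  0.33691257] 0.9667941218480111
0.316 [ 0.69362364 -0.06149477  0.313     ]
0.328 [ 0.68930214 -0.0594175   0.325     ]
0.34 [ 0.68498063 -0.05734022  0.337     ]
plate [[325. 138.]
 [409. 138.]
 [409. 267.]
 [325. 267.]] [[ 0.81489451  0.05551489  0.008     ]
 [ 0.82771409 -0.15108052  0.008     ]
 [ 0.51350119 -0.1563032   0.008     ]
 [ 0.50120166  0.03700295  0.008     ]] [0.20699277 0.3142563  0.19369705] [ 0.66432786 -0.05371647  0.008     ]
scene handle 90 276 292 207 213 [ 0.54130578 -0.0554581   0.05445622] [ 0.53852746 -0.07446972  0.04504804] [ 0.54345941 -0.03678183  0.06291057] [ 0.54641082 -0.05429226  0.06      ]
scene barrel 403 [ 0.70821006 -0.05647007  0.28027535] [ 0.666845   -0.07635791  0.27602033] [ 0.77987629 -0.03806927  0.28785693]
scene clamp 749 [ 0.73842805 -0.06018729  0.2445993 ] [ 0.67019875 -0.0982445   0.23808574] [ 0.78019859 -0.03402695  0.24992351]
scene all 511 [ 0.7110073  -0.05615663  0.27894002] [ 0.666845   -0.07635791  0.27001591] [ 0.77999873 -0.03806927  0.28968454]
top handle 57 359 376 251 254 [ 0.53615052 -0.05356395  0.05857202] [ 0.53350979 -0.07267703  0.04503629] [ 0.53928695 -0.03482446  0.0626584 ] [ 0.5360309  -0.05339748  0.06      ]
top barrel 343 [ 0.6940101  -0.05587818  0.28030638] [ 0.6641685  -0.07559548  0.27601574] [ 0.77720183 -0.03842297  0.28729216]
top clamp 520 [ 0.73199518 -0.06079975  0.244451  ] [ 0.66169211 -0.09785364  0.23810495] [ 0.77771729 -0.03399224  0.24959998]
top all 390 [ 0.69529081 -0.05547704  0.27964523] [ 0.66398842 -0.07603624  0.27006348] [ 0.77776327 -0.03755285  0.28966159]
```

View pics/topc.png

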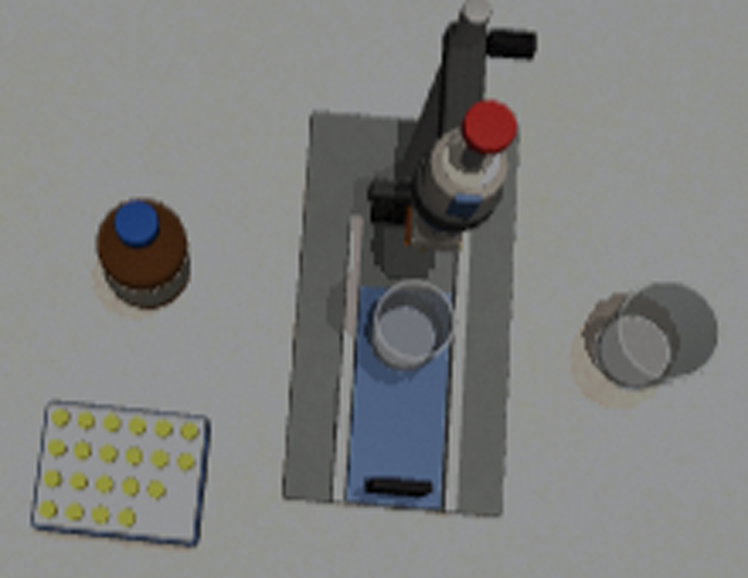

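View pics/scenec.png

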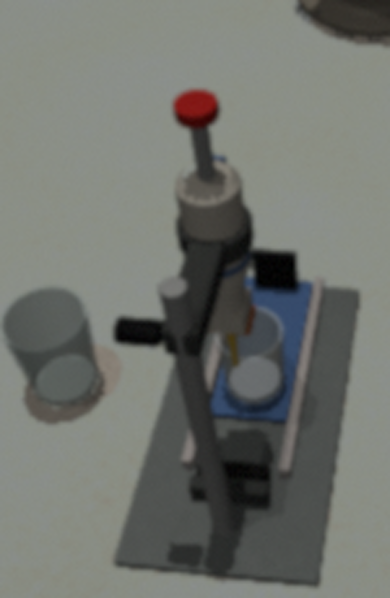

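The crops show the foot plate's long edges, the clear cup, and the push plate between the rails. In the scene crop the tip hangs behind the cup. Next I'll get the stand yaw from the plate edges and work out the first move.

```bash
cat >> h.py <<'E'
from scipy.spatial.transform import Rotation as Ro
def delta(target,yaw=None):
    s=telemetry.observe(); R=Ro.from_euler('xyz',s["tool_rot"]); d=R.inv().apply(np.array(target)-s["tool_pos"])*1000
    print("t",s["time"],"pos",s["tool_pos"].round(4),"rot",s["tool_rot"].round(4),"F",s["contact_force"].round(2)); print("shift mm",d.round(1))
    if yaw is not None: print("roll",-((yaw-s["tool_rot"][2]+np.pi)%(2*np.pi)-np.pi))
E
python3 - <<'E'
from h import *
c=[(313,111),(518,122),(501,516),(285,497)]
W=np.array([ray("top",250+u/3.4,110+v/3.4,.008) for u,v in c]);print(W,W.mean(0))
for a,b in((3,0),(2,1)):
    e=W[b]-W[a];print("yaw",np.arctan2(e[1],e[0]),np.linalg.norm(e))
e=W[0]-W[1];print(np.arctan2(-e[0],e[1]),np.linalg.norm(e)); e=W[3]-W[2];print(np.arctan2(-e[0],e[1]),np.linalg.norm(e))
for z,l in((.079,[(413,323)]),(.019,[(408,333)])):
    for u,v in l: print("cup",ray("top",250+u/3.4,110+v/3.4,z))
delta([.47,-.052,.404],np.pi-.015)
E
```

```text
[[ 0.80544906  0.01291753  0.008     ]
 [ 0.80627137 -0.13515571  0.008     ]
 [ 0.52375831 -0.12925369  0.008     ]
 [ 0.52726031  0.01803094  0.008     ]] [ 0.66568476 -0.05836523  0.008     ]
yaw -0.01837900524360147 0.2782357368601279
yaw -0.020888120660002858 0.2825746992629298
0.005553370699750035 0.14807552545301084
-0.023772585009208404 0.14732625282697293
cup [ 0.63923686 -0.05618222  0.079     ]
cup [ 0.64421669 -0.06027546  0.019     ]
t 0.1 pos [0.1241 0.51   0.4041] rot [-3.1402e+00 -2.0000e-04  2.9028e+00] F [-0.19  0.26  0.33]
shift mm [-469.  -464.2    0.6]
roll -0.2238098403706319
```

```bash
python3 -m crank '[[-1,-80,-79,0,-0.05],[-1,-120,-119,0,-0.1],[-1,-160,-158,0,-0.15],[-1,-200,-198,0,-0.2],[-1,-240,-237,0,-0.22],[-1,-280,-277,0,-0.22],[-1,-320,-316,0,-0.22],[-1,-360,-356,0,-0.22],[-1,-400,-396,0,-0.22],[-1,-435,-430,0,-0.22],[-1,-469,-464,0,-0.22],[-1,-469,-464,0,-0.22]]' 10
python3 - <<'E'
from h import *
delta([.500,-.0545,.216],np.pi-.02)
E
```

```text
time: 1.1
tool_pos: [0.3868, 0.0823, 0.4047]
tool_rot: [3.141, 0.0, 3.123]
contact_force: [1.2, 1.1, -0.6]
opening: 0.0163
grip_force: 0.0
t 1.1 pos [0.3868 0.0823 0.4047] rot [3.1413e+00 1.0000e-04 3.1225e+00] F [ 1.24  1.09 -0.58]
shift mm [-115.8 -134.7  188.7]
roll 0.0009444390198956043
```

```bash
python3 -m crank '[[-1,-30,-35,0,0],[-1,-60,-70,0,0],[-1,-90,-105,0,0],[-1,-90,-105,0,0],[-1,-90,-105,0,0]]'
python3 - <<'E'
from h import *
delta([.500,-.0542,.216],np.pi-.02)
E
```

```text
time: 1.52
tool_pos: [0.476, -0.0248, 0.4039]
tool_rot: [-3.141, -0.001, 3.119]
contact_force: [-0.2, -0.3, -0.4]
opening: 0.0003
grip_force: 0.0
t 1.5167 pos [ 0.476  -0.0248  0.4039] rot [-3.1414e+00 -6.0000e-04  3.1190e+00] F [-0.17 -0.3  -0.37]
shift mm [-24.8 -28.8 187.9]
roll -0.0025967046161956553
```

```bash
python3 -m crank '[[-1,0,-29,20,0],[-1,0,-29,55,0],[-1,0,-29,90,0],[-1,-10,-29,125,0],[-1,-20,-29,155,0],[-1,-25,-29,178,0],[-1,-25,-29,188,0],[-1,-25,-29,188,0],[-1,-25,-29,188,0]]'
python3 - <<'E'
from h import *
delta([.556,-.0552,.216],np.pi-.02)
E
```

```text
time: 2.27
tool_pos: [0.4984, -0.051, 0.2172]
tool_rot: [3.141, -0.001, 3.124]
contact_force: [-0.7, -0.9, 0.6]
opening: 0.0004
grip_force: 0.0
t 2.2667 pos [ 0.4984 -0.051   0.2172] rot [ 3.1412e+00 -9.0000e-04  3.1236e+00] F [-0.69 -0.89  0.58]
shift mm [-57.6  -3.2   1.1]
roll 0.002017090106371189
```

```bash
python3 -m crank '[[-1,-5,-4,0,0],[-1,-10,-4,0,0],[-1,-15,-4,0,0],[-1,-18,-4,0,0],[-1,-21,-4,0,0],[-1,-24,-4,0,0],[-1,-27,-4,0,0],[-1,-30,-4,0,0],[-1,-33,-4,0,0],[-1,-36,-4,0,0],[-1,-39,-4,0,0],[-1,-42,-4,0,0]]'
```

```text
time: 3.27
tool_pos: [0.541, -0.0565, 0.2166]
tool_rot: [3.141, -0.0, 3.123]
contact_force: [-1.8, 0.3, 1.6]
opening: 0.0002
grip_force: 1.1
```

```bash
python3 -m crank '[[-1,-3,0,0,0],[-1,-6,0,0,0],[-1,-9,0,0,0],[-1,-12,0,0,0],[-1,-12,0,0,0]]'
```

```text
time: 3.68
tool_pos: [0.5534, -0.0568, 0.2167]
tool_rot: [3.142, 0.001, 3.123]
contact_force: [0.3, 0.4, -0.1]
opening: 0.0004
grip_force: 0.0
```

```bash
cat >> h.py <<'E'
def look(tag,box):
    p,d=vision.read_camera("scene"); cv2.imwrite(f"pics/{tag}.png",cv2.resize(p[box[1]:box[3],box[0]:box[2],::-1],None,fx=3,fy=3,interpolation=2))
    pp=pts("scene",d); h=cv2.cvtColor(p,cv2.COLOR_RGB2HSV).astype(int); return pp,h
E
python3 - <<'E'
from h import *
look("push1",(180,100,380,290)); print(telemetry.observe()["contact_force"])
E
```

```text
[ 1.06224984 -0.62396962  1.28328452]
```

View pics/push1.png

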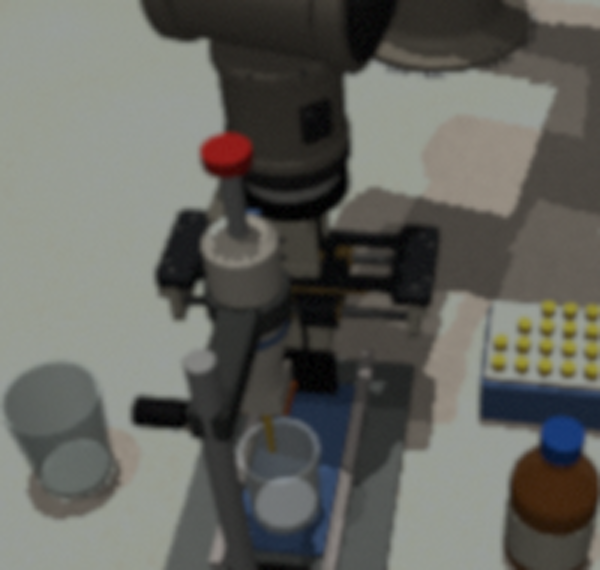

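The crop shows the fingers against the push plate at (312,370) and the cup about under the tip at (280,450). The tray is sliding, so I'll keep going in small steps until the buffer shows up in the force.

```bash
python3 -m crank '[[-1,-1.5,0,0,0],[-1,-3,0,0,0],[-1,-4.5,0,0,0],[-1,-6,0,0,0],[-1,-7.5,0,0,0],[-1,-9,0,0,0],[-1,-9,0,0,0]]'
```

```text
time: 4.32
tool_pos: [0.5621, -0.0569, 0.2168]
tool_rot: [3.142, 0.001, 3.123]
contact_force: [-0.8, -0.6, -0.6]
opening: 0.0004
grip_force: 0.3
```

```bash
python3 -m crank '[[-1,-1,0,0,0],[-1,-2,0,0,0],[-1,-3,0,0,0],[-1,-3,0,0,0]]'
```

```text
time: 4.65
tool_pos: [0.5649, -0.057, 0.2167]
tool_rot: [3.142, 0.0, 3.123]
contact_force: [-1.0, -1.1, 0.5]
opening: 0.0004
grip_force: 0.6
```

```bash
python3 -m crank '[[-1,-1,0,0,0],[-1,-2,0,0,0],[-1,-2,0,0,0]]'; python3 -m crank '[[-1,-1,0,0,0],[-1,-1,0,0,0]]'
```

```text
time: 4.9
tool_pos: [0.5666, -0.057, 0.2167]
tool_rot: [3.141, -0.001, 3.123]
contact_force: [-4.1, -1.7, 3.5]
opening: 0.0007
grip_force: 2.3
time: 5.07
tool_pos: [0.5674, -0.057, 0.2166]
tool_rot: [3.141, -0.002, 3.123]
contact_force: [-5.0, -0.1, 3.4]
opening: 0.0003
grip_force: 2.8
```

```bash
python3 -m crank '[[-1,-1,0,0,0],[-1,-1,0,0,0]]'
```

```text
time: 5.23
tool_pos: [0.5682, -0.057, 0.2166]
tool_rot: [3.141, -0.002, 3.123]
contact_force: [-6.7, -1.2, 4.3]
opening: 0.0006
grip_force: 3.3
```

The force rises about 1.5 N per mm, which is the buffer, so the tray is home. I'll back off, go up, then check the tray while above the button.

```bash
python3 -m crank '[[-1,1,0,0,0],[-1,3,0,0,0],[-1,10,0,0,0],[-1,25,0,0,0],[-1,50,0,-20,0],[-1,65,0,-55,0],[-1,70,0,-90,0],[-1,70,0,-125,0],[-1,70,0,-160,0],[-1,70,0,-195,0],[-1,70,0,-230,0],[-1,70,0,-265,0]]'; python3 -m crank '[[-1,0,0,-30,0],[-1,0,0,-60,0],[-1,0,0,-75,0],[-1,0,0,-75,0],[-1,0,0,-75,0]]'
python3 - <<'E'
from h import *
p,d=vision.read_camera("top"); cv2.imwrite("pics/top2.png",cv2.resize(p[110:290,280:480,::-1],None,fx=3,fy=3,interpolation=2))
pp,h=look("s2",(180,100,380,290))
k=(h[...,2]<50)&(pp[...,2]>.035)&(pp[...,2]<.062)&(abs(pp[...,0]-.56)<.06)&(abs(pp[...,1]+.055)<.03)
v,u=np.nonzero(k);print("handle scene",k.sum(),pp[k].min(0),pp[k].max(0),np.median(pp[k],0))
m=((h[...,0]<8)|(h[...,0]>172))&(h[...,1]>150)&(h[...,2]>90)&(pp[...,2]>.2)&(pp[...,2]<.4)
print("red",np.median(pp[m],0),pp[m].min(0),pp[m].max(0))
delta([.6857,-.0577,.55],np.pi-.02)
E
```

```text
time: 6.23
tool_pos: [0.4983, -0.0555, 0.4838]
tool_rot: [-3.142, 0.002, 3.123]
contact_force: [0.9, 0.7, 0.0]
opening: 0.0007
grip_force: 0.0
time: 6.65
tool_pos: [0.4986, -0.0557, 0.5569]
tool_rot: [-3.141, 0.002, 3.123]
contact_force: [1.2, -0.3, 0.3]
opening: 0.0004
grip_force: 0.0
handle scene 136 [ 0.5774657  -0.06695415  0.03508218] [ 0.58762761 -0.03579161  0.0619681 ] [ 0.58421022 -0.05022953  0.05196378]
red [ 0.68923634 -0.05597216  0.33737508] [ 0.67646056 -0.06721117  0.33514312] [ 0.69858869 -0.045321    0.33866899]
t 6.75 pos [ 0.4987 -0.0557  0.5552] rot [ 3.1409e+00 -1.9000e-03  3.1229e+00] F [-0.45 -0.3  -0.94]
shift mm [-187.     1.5    4.9]
roll 0.0012665510374851863
```

View pics/s2.png

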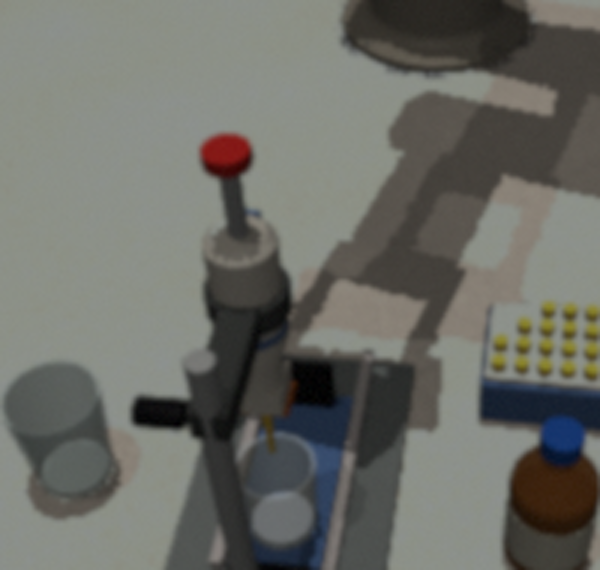

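The crop shows the push plate at (312,380), about 43 mm further in, the cup at (280,470) below the tip, and the tip still hanging at (268,430). The tray is home. Next I'll move over the button.

```bash
python3 -m crank '[[-1,-35,0,0,0],[-1,-70,0,0,0],[-1,-105,1,0,0],[-1,-140,1,0,0],[-1,-170,1,0,0],[-1,-187,1.5,0,0],[-1,-187,1.5,0,0],[-1,-187,1.5,0,0]]'; python3 -m crank '[[-1,0,0,6,0],[-1,0,0,12,0],[-1,0,0,18,0],[-1,0,0,24,0],[-1,0,0,30,0],[-1,0,0,30,0]]'; python3 -c "
from h import *
delta([.6857,-.0577,.520],np.pi-.02)"
```

```text
time: 7.42
tool_pos: [0.6869, -0.0579, 0.5534]
tool_rot: [3.141, -0.005, 3.123]
contact_force: [-0.2, 0.1, 0.6]
opening: 0.0007
grip_force: 0.0
time: 7.92
tool_pos: [0.6854, -0.0578, 0.5254]
tool_rot: [3.141, -0.002, 3.123]
contact_force: [0.5, 0.1, 0.5]
opening: 0.0003
grip_force: 0.0
t 7.9167 pos [ 0.6854 -0.0578  0.5254] rot [ 3.1411e+00 -2.1000e-03  3.1227e+00] F [0.52 0.13 0.49]
shift mm [-0.3  0.1  5.4]
roll 0.0011011024083349419
```

```bash
python3 -m crank '[[-1,0,0,2,0],[-1,0,0,4,0],[-1,0,0,6,0],[-1,0,0,8,0],[-1,0,0,10,0],[-1,0,0,12,0],[-1,0,0,12,0]]'; python3 -m crank '[[-1,0,0,2,0],[-1,0,0,4,0],[-1,0,0,4,0]]';  python3 -m crank '[[-1,0,0,2,0],[-1,0,0,4,0],[-1,0,0,4,0]]'
```

```text
time: 8.5
tool_pos: [0.6858, -0.0578, 0.5145]
tool_rot: [3.141, 0.0, 3.123]
contact_force: [-0.0, 0.2, 2.1]
opening: 0.0007
grip_force: 0.8
time: 8.75
tool_pos: [0.6858, -0.0578, 0.5106]
tool_rot: [3.142, 0.0, 3.123]
contact_force: [0.2, 0.3, 1.9]
opening: 0.0003
grip_force: 1.2
time: 9.0
tool_pos: [0.6858, -0.0578, 0.5064]
tool_rot: [3.141, 0.0, 3.123]
contact_force: [0.8, -0.0, 3.1]
opening: 0.0009
grip_force: 1.5
```

```bash
python3 -m crank '[[-1,0,0,1,0],[-1,0,0,2,0],[-1,0,0,3,0],[-1,0,0,3,0]]'; python3 -m crank '[[-1,0,0,1,0],[-1,0,0,1,0]]';  python3 -m crank '[[-1,0,0,1,0],[-1,0,0,1,0]]'
```

```text
time: 9.33
tool_pos: [0.6858, -0.0578, 0.5036]
tool_rot: [3.142, 0.0, 3.123]
contact_force: [0.3, -0.0, 3.7]
opening: 0.0004
grip_force: 1.8
time: 9.5
tool_pos: [0.6858, -0.0578, 0.5026]
tool_rot: [3.141, 0.0, 3.123]
contact_force: [0.6, -0.1, 4.0]
opening: 0.0007
grip_force: 1.9
time: 9.67
tool_pos: [0.6858, -0.0578, 0.5016]
tool_rot: [3.142, 0.0, 3.123]
contact_force: [0.0, -1.5, 3.7]
opening: 0.0004
grip_force: 2.0
```

```bash
python3 -m crank '[[-1,0,0,1,0],[-1,0,0,1,0]]'; python3 -m crank '[[-1,0,0,1,0],[-1,0,0,1,0]]'
```

```text
time: 9.83
tool_pos: [0.6857, -0.0577, 0.501]
tool_rot: [-3.142, 0.001, 3.123]
contact_force: [-0.7, -0.7, 5.7]
opening: 0.0008
grip_force: 2.9
time: 10.0
tool_pos: [0.6857, -0.0577, 0.5003]
tool_rot: [-3.141, 0.001, 3.123]
contact_force: [-0.2, 0.2, 6.5]
opening: 0.0005
grip_force: 3.3
```

```bash
python3 -m crank '[[-1,0,0,1,0],[-1,0,0,1,0]]'; python3 -m crank '[[-1,0,0,1,0],[-1,0,0,1,0]]'
```

```text
time: 10.17
tool_pos: [0.6856, -0.0577, 0.4995]
tool_rot: [-3.141, 0.001, 3.123]
contact_force: [-0.5, 1.0, 8.1]
opening: 0.0003
grip_force: 3.7
time: 10.33
tool_pos: [0.6856, -0.0577, 0.4987]
tool_rot: [-3.141, 0.002, 3.123]
contact_force: [-1.2, 0.7, 8.4]
opening: 0.0001
grip_force: 4.1
```

First stop at about 0.501, second stage under way.

```bash
python3 -m crank '[[-1,0,0,1,0],[-1,0,0,1,0]]'; python3 -m crank '[[-1,0,0,1,0],[-1,0,0,1,0]]'
```

```text
time: 10.5
tool_pos: [0.6855, -0.0577, 0.498]
tool_rot: [-3.141, 0.002, 3.123]
contact_force: [-0.7, 0.9, 8.1]
opening: 0.0002
grip_force: 4.5
time: 10.67
tool_pos: [0.6855, -0.0577, 0.4972]
tool_rot: [-3.141, 0.002, 3.123]
contact_force: [-1.1, -0.2, 10.1]
opening: 0.0005
grip_force: 4.5
```

```bash
python3 -m crank '[[-1,0,0,1,0],[-1,0,0,1,0]]'
```

```text
time: 10.83
tool_pos: [0.6854, -0.0577, 0.4964]
tool_rot: [-3.141, 0.003, 3.123]
contact_force: [-0.8, -0.2, 10.6]
opening: 0.0002
grip_force: 5.3
```

```bash
python3 -m crank '[[-1,0,0,0.7,0],[-1,0,0,0.7,0],[-1,0,0,0.7,0],[-1,0,0,0.7,0]]'
python3 - <<'E'
from h import *
pp,h=look("s3",(180,100,380,290))
k=(h[...,0]>18)&(h[...,0]<34)&(h[...,1]>110)&(h[...,2]>70); k[:,:240]=0;k[:,310:]=0
v,u=np.nonzero(k);print(len(u),u.mean(),v.mean(),v.min(),v.max())
E
```

```text
time: 11.17
tool_pos: [0.6853, -0.0576, 0.4962]
tool_rot: [-3.141, 0.003, 3.123]
contact_force: [-1.2, 0.0, 10.7]
opening: -0.0
grip_force: 5.7
96 270.8854166666667 252.63541666666666 99 263
```

View pics/s3.png

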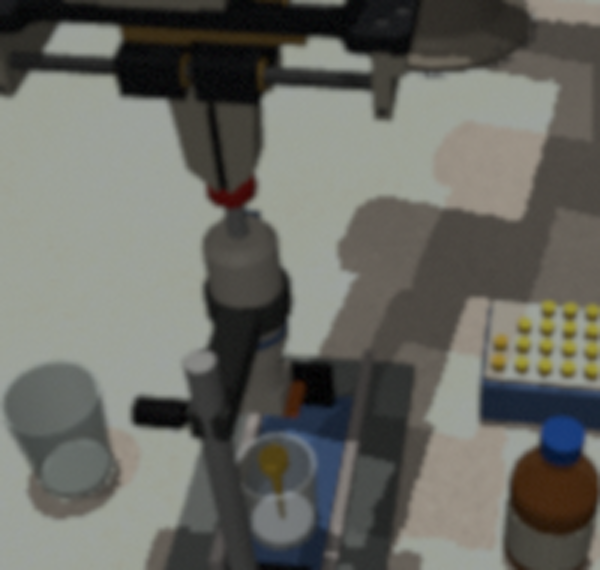

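The tip now lies in the cup, with its hub at (272,460) and its lower end at (282,515). I'll let the button rise and clear off.

```bash
python3 -m crank '[[-1,0,0,-2,0],[-1,0,0,-4,0],[-1,0,0,-7,0],[-1,0,0,-10,0],[-1,0,0,-13,0],[-1,0,0,-16,0],[-1,0,0,-19,0],[-1,0,0,-22,0],[-1,0,0,-30,0],[-1,0,0,-45,0],[-1,0,0,-60,0],[-1,0,0,-60,0]]'; python3 -m crank '[[-1,30,0,-10,0],[-1,60,0,-10,0],[-1,90,0,-10,0],[-1,120,0,-10,0],[-1,120,0,-10,0],[-1,120,0,-10,0]]'
python3 - <<'E'
from h import *
look("s4",(180,100,380,290))
E
```

```text
time: 12.22
tool_pos: [0.6854, -0.0577, 0.5572]
tool_rot: [-3.141, 0.004, 3.123]
contact_force: [-0.1, -0.2, 0.8]
opening: 0.0008
grip_force: 0.0
time: 12.72
tool_pos: [0.5646, -0.0553, 0.5644]
tool_rot: [3.141, 0.0, 3.122]
contact_force: [0.5, -0.9, 0.5]
opening: 0.0004
grip_force: 0.0
```

View pics/s4.png

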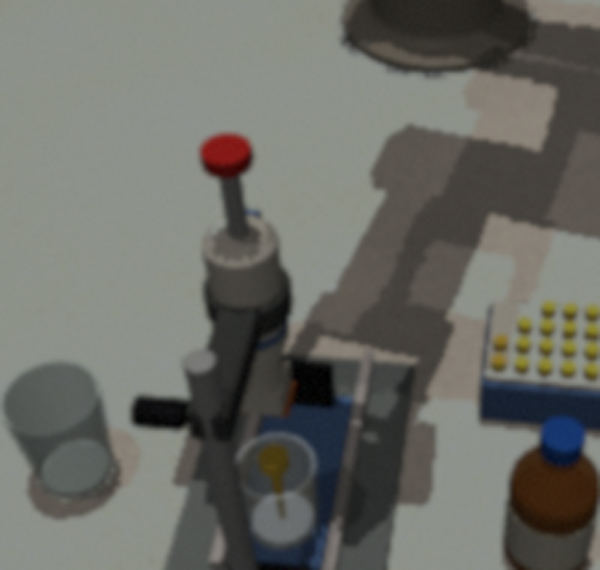

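The button is back up at (227,155), the tip rests in the cup at (275,480), and the bystanders haven't moved.

```bash
python3 -c "
from cell import ticket
print(ticket.hand_in())"
```

```text
the job is handed in; nothing more can be done
None
```

The job is handed in, with no verdict shown: the tray is home, the tip is in the cup, the button is back up, the highest push I read was about 11 N (limit 24 N), and the bottle, beaker and tip box look unmoved in the last picture.

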